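# Tuck a casing cover under the lapped skin and hold it pressed

## Robot

A 6-joint arm with a two-finger parallel gripper is mounted at the origin on the work surface; the furniture and walls round the work are solid. World frame = base frame: x ahead of the robot, y to its left, z up, the work surface at z = 0. Lengths are in m, angles in rad, forces in N, time in s.
With the tool pointing down it reaches from about 0.275 to 0.725 m from the base axis. Payload 5.6 kg.
Tool frame: the origin (TCP) lies on the front face of the gripper's body, between the roots of the fingers; the fingertips stand tip_reach ahead of it and the grasp point (between the pads) lies 54 mm ahead of it (tip_reach is the distance from the TCP to the fingertips, in m); z points along the fingers, y is the line along which they close (so a half turn about z gives the same grasp; the last joint's range is limited). The gripper opens to 85 mm and grips with 20 to 120 N. Pads are 22 mm wide; open, the fingers measure 114 mm over their backs; the gripper's body (76 mm by 85 mm) begins 54 mm behind the grasp point. The pads swing forward as they close: fully open they stand 13 mm farther back than shut.
Start: joints at [-1.01, 0.255, 0.108, 0, -1.424, -0.285], TCP at [0.15, -0.529, 0.304] pointing down, gripper open.
Joint ranges: [-2.95, 2.95], [-1.21, 1.97], [-1.09, 1.5], [-2.87, 1.71], [-2.94, -0.07], [-3.05, 3.05]. Speed limits (rad/s): [2.57, 2.57, 3.14, 3.14, 3.14, 3.14].

## Interface

Orientations are given as a unit quaternion [x, y, z, w].
In Python, from station import sense, get_image, camera_info, sign_off, masks_of, tip_reach gives the robot as it stands.
- The arm moves only by the shell command python3 -m pendant 'ROWS'. ROWS is JSON, one flat list of numbers, 7 for each row, row after row: the shift along the tool's x, y, z in units of 30 mm (1.0 is 30 mm), then the turn, a rotation vector about the tool's x, y, z in units of 8 degrees (1.0 is 8 degrees), then the gripper command: -1 is shut, 1 is fully open, values between are in proportion. In form: [dx, dy, dz, wx, wy, wz, hand, dx, dy, dz, wx, wy, wz, hand, ...]. A call has 1 to 8 rows; each row shifts and turns the commanded pose from where the row before left it, along the tool's axes as they then stand; what a row does not reach is not made up. A row lasts 1/8 s, in which the tool goes at most 62.5 mm and 10.7 degrees, less where a joint would pass 70% of its speed; a pose out of reach is approached as far as the arm can. A call is refused whole if a number of a shift passes 1 or a number of a turn 1, either way. A call with a gripper value outside its range is refused whole. The fingers move at their own pace and stop on an object; the grip force is fixed at half the most. Time passes only in rows, so rows that do not move let the fingers close. It gives the time, the measured TCP pose, the force, the opening and the grip force at its end, in the units of the state.
- sense(): the state, without advancing time (a new reading comes with each control period).
- get_image(name): name is "scene" or "top" or "wrist"; returns the picture (400x640x3 uint8, red, green, blue); there is no depth.
- camera_info(name): a dict with "camera_matrix" (3x3 intrinsics, pixels), "rvec" (rotation vector, rad) and "tvec" (3), from world to camera coordinates, as OpenCV has them; the wrist camera has in their place "hand_eye" (4x4, takes a point from camera to tool coordinates, whose origin is the TCP and whose axes are the flange's). Camera axes: x right, y down, z forward; pixel columns grow to the right and rows downward; lengths in m; the calibration is good to about 2 mm. A picture is of the moment at which its call begins: read the wrist's pose just before it. camera_info takes no time and is no camera call.
- sign_off(): hands the job in; it is judged then, once.
Trained networks look in the newest picture that a camera, given by its name, has taken for a name from the list of things; names that differ only in an ending like _2 or _b are one class to them, and where a whole thing is asked for, a point or a joint stands for the part that bears it (a point fixed in the world has none). Each returns a list of dicts, best first, with "confidence" (0 to 1); they miss things now and then, are a little off and sometimes report something else, mostly with a low value. They report only what shows in the picture. A call takes as long as a camera call.
- masks_of(target, camera): "region" (400x640 bool, what is visible of it) and "extent" ([left, top, right, bottom] in pixels, round what is visible of it).
The state is a dict: "time_s": time; "qpos": joint angles; "qvel": joint speeds; "joint_torque": joint torques, N m; "ee_pos": TCP position; "tcp_rot": TCP orientation; "contact_force": force on the tool from outside, world axes, zero at the start; "moment": the same for the moment, N m; "width": opening from 0.0 (shut) to 1.0 (fully open); "finger_force": force on a finger pad.
Only numpy, scipy, OpenCV 4.12 (cv2) and the standard library are available. Lean on these libraries where they do the work, as an engineer would, in place of code of your own. Each camera call takes 0.05 s, during which the arm holds its last target. There are 200 camera calls.

## Task

Fit the loose aluminium cover plate over the opening in the white casing section: slide its plain front edge about 20 mm under the lapped bare-steel skin behind the opening, centred and square, without lifting the lap. Then press the cover down level against its sprung seal and finish while still holding it pressed flat, as if someone else were about to drive the screws; leave the other things on the bench where they are.

Things in the scene. Friction and masses are not known exactly. Their poses are not given: they have to be found in the camera images.
- casing: White sheet-metal casing section fixed on the bench, 220 (x) x 200 (y) mm, flat deck 30 mm above the bench. Origin: centre of its underside; z up; x points toward the lapped skin. Opening in the deck: x -28 to 20, y -45 to 45 mm. Seal bar (seal) at x -40 to -32 mm. Bare-steel lapped skin over x 35 to 85, y -80 to 80 mm; behind it a step.
- lap_mouth (a point): Centre of the slot's mouth, on the deck right below the lapped skin's front edge (casing x = 35, y = 0, z = 30 mm); casing's axes. The skin is 4 mm thick, its underside 8 mm above the deck; its front lip is bent up, so the mouth is about 12 mm high and its top 16 mm above the deck. The slot is closed 41 mm behind the mouth.
- lap (a joint): Tilt of the lapped skin about its rear hinge (rad): 0 lying down, growing as its front edge is lifted (0.1 rad is about 5 mm). A light spring (about 1 N at the front edge) and its weight hold it down.
- seal (a joint): Travel of the sprung rubber seal bar (8 x 100 mm, across the deck on the open side of the opening), in m: 0 standing 5 mm above the deck, 0.005 pressed level with the deck. It takes 2 N to start, 3.6 N to press level, so a cover just laid on it stays tilted about 0.055 rad.
- cover: Loose aluminium cover plate, 110 (x) x 130 (y) x 4 mm, about 0.1 to 0.2 kg, lying flat on the bench at the start. Origin: centre of the plate's underside; z up through the upstand; +x toward the plain front edge that goes under the lap. A folded upstand to hold it by, 10 mm thick (x), 70 mm long (y), rises to 38 mm above the underside, centred at x = -25 mm.
- cover_edge (a point): Middle of the cover's front edge, half way up its 4 mm thickness (cover x = 55, z = 2 mm). Same axes as the cover.
- cover_upstand (a point): Point inside the upstand, 28 mm above the cover's underside (cover x = -25, y = 0), a good place to grip across its 10 mm thickness. Same axes as the cover.
- flux: Bystander: round flux tin, 65 mm across, 33 mm high, standing on the bench; origin at the centre of its underside.
- capacitor: Bystander: white cylindrical capacitor, 39 mm across, 80 mm high, standing; origin at the centre of its underside.
- drier: Bystander: copper filter drier, 160 mm long, 29 mm thick, lying; origin at its middle on the bench.
- tape: Bystander: black tape roll, 63 mm across, 19 mm high, lying flat; origin at the centre of its underside.

How it is judged:
By the outcome, as a careful person would: the job done as asked, in the order asked, and still so for the second after the job is handed in, while the arm keeps its last pose, push and grip.
It also fails if it takes over 38 s, if anything falls off the work surface, if the arm or the gripper's body presses on something with over 40 N, if the wrist force passes 120 N, or if a joint passes its speed limit or range.

## Working session

There is one attempt and no reset: what is moved stays moved. The work goes in short steps, Python scripts to look and compute and a shell command to move; the robot and the scene stay as the last step left them, time stands still between calls to the robot, and variables do not carry over. Pictures are saved under pics/ and viewed, at most 10 in all, crops included, and the job is handed in when it is done.

```bash
mkdir -p pics; ls
python3 - <<'E'
from station import *
import cv2,numpy as np
s=sense();print({k:np.round(v,3).tolist() for k,v in s.items()}, tip_reach if not callable(tip_reach) else tip_reach())
a=get_image("top");b=get_image("scene")
cv2.imwrite("pics/top.png",a[:,:,::-1]);cv2.imwrite("pics/scene.png",b[:,:,::-1])
for c in("top","scene","wrist"):print(c,{k:np.round(v,4).tolist() for k,v in camera_info(c).items()})
for c in("top","scene"):
  for t in("cover","cover_upstand","casing","lap","seal"):
    for r in masks_of(t,c)[:2]:
      m=r["region"].astype(np.uint8);p=cv2.minAreaRect(cv2.findNonZero(m));print(c,t,round(r["confidence"],2),r["extent"],np.round(cv2.boxPoints(p)).tolist())
E
```

```text
pics
{'time_s': 0.0, 'qpos': [-1.01, 0.256, 0.107, -0.0, -1.424, -0.285], 'qvel': [-0.0, -0.001, 0.0, 0.0, -0.0, 0.001], 'joint_torque': [-0.001, -38.663, 23.794, 5.365, -0.006, 0.0], 'ee_pos': [0.15, -0.529, 0.303], 'tcp_rot': [-0.137, 0.991, 0.001, -0.0], 'contact_force': [-0.458, -0.117, 1.286], 'moment': [0.002, 0.062, -0.02], 'finger_force': 0.0, 'width': 1.003} 0.0726
top {'camera_matrix': [[398.3336, 0.0, 328.2304], [0.0, 398.3336, 203.8412], [0.0, 0.0, 1.0]], 'rvec': [2.1259, -2.1049, 0.2093], 'tvec': [-0.088, 0.6554, 0.9173]}
scene {'camera_matrix': [[374.8392, 0.0, 322.3454], [0.0, 374.8392, 200.5816], [0.0, 0.0, 1.0]], 'rvec': [2.0123, -0.6164, 0.3255], 'tvec': [-0.6147, 0.1958, 0.7829]}
wrist {'camera_matrix': [[311.1018, 0.0, 320.4243], [0.0, 311.1018, 197.596], [0.0, 0.0, 1.0]], 'hand_eye': [[0.0002, -0.9598, -0.2808, 0.0707], [1.0, 0.0005, -0.001, -0.0011], [0.0011, -0.2808, 0.9598, -0.0701], [0.0, 0.0, 0.0, 1.0]]}
top cover 0.83 [202.9, 197.6, 262.6, 250.6] [[201.0, 211.0], [250.0, 195.0], [263.0, 235.0], [214.0, 251.0]]
top cover_upstand 0.97 [202.3, 196.2, 261.2, 24
[... 372 characters left out ...]
[392.0, 215.0], [329.0, 228.0]]
top seal 0.65 [348.0, 250.2, 382.0, 254.8] [[349.0, 252.0], [382.0, 245.0], [382.0, 248.0], [349.0, 255.0]]
scene cover 0.95 [239.3, 172.3, 288.1, 197.7] [[237.0, 189.0], [244.0, 167.0], [289.0, 182.0], [282.0, 204.0]]
scene cover_upstand 0.69 [237.3, 173.4, 290.0, 195.3] [[237.0, 188.0], [244.0, 168.0], [289.0, 182.0], [282.0, 203.0]]
scene casing 0.92 [249.1, 195.2, 367.8, 279.7] [[244.0, 234.0], [338.0, 175.0], [376.0, 234.0], [282.0, 294.0]]
scene lap 0.82 [299.3, 204.6, 355.3, 233.3] [[299.0, 210.0], [304.0, 200.0], [354.0, 224.0], [349.0, 235.0]]
scene seal 0.72 [297.2, 204.0, 354.6, 232.1] [[298.0, 210.0], [304.0, 200.0], [353.0, 225.0], [348.0, 235.0]]
```

```bash
python3 - <<'E'
import cv2
a=cv2.imread("pics/top.png")[110:310,180:440]
cv2.imwrite("pics/topc.png",cv2.resize(a,None,fx=3,fy=3,interpolation=2))
E
cat > h.py <<'E'
import numpy as np,cv2
from scipy.spatial.transform import Rotation as R
from station import *
def pix2w(cam,uv,z,st=None):
    c=camera_info(cam);K=np.array(c["camera_matrix"])
    if cam=="wrist":
        T=np.eye(4);T[:3,:3]=R.from_quat(st["tcp_rot"]).as_matrix();T[:3,3]=st["ee_pos"]
        X=T@np.array(c["hand_eye"]);Rm=X[:3,:3];o=X[:3,3]
    else:
        Rm=R.from_rotvec(np.ravel(c["rvec"])).as_matrix().T;o=-Rm@np.ravel(c["tvec"])
    uv=np.atleast_2d(np.array(uv,float));d=np.c_[uv,np.ones(len(uv))]@np.linalg.inv(K).T@Rm.T
    return o+d*((z-o[2])/d[:,2])[:,None]
E
python3 - <<'E'
from h import *
print("cover",pix2w("top",[[201,211],[251,195],[264,236],[214,251]],.004).round(3))
print("lap",pix2w("top",[[326,212],[388,199],[392,215],[329,228]],.042).round(3))
print("casing",pix2w("top",[[315,201],[396,185],[413,272],[333,288]],.03).round(3))
print("seal",pix2w("top",[[348,253],[382,247]],.035).round(3))
E
```

```text
cover [[0.646 0.251 0.004]
 [0.69  0.123 0.004]
 [0.582 0.084 0.004]
 [0.542 0.21  0.004]]
lap [[ 0.64  -0.076  0.042]
 [ 0.675 -0.233  0.042]
 [ 0.634 -0.242  0.042]
 [ 0.599 -0.084  0.042]]
casing [[ 0.67  -0.047  0.03 ]
 [ 0.715 -0.256  0.03 ]
 [ 0.494 -0.293  0.03 ]
 [ 0.453 -0.095  0.03 ]]
seal [[ 0.538 -0.132  0.035]
 [ 0.554 -0.216  0.035]]
```

View pics/topc.png

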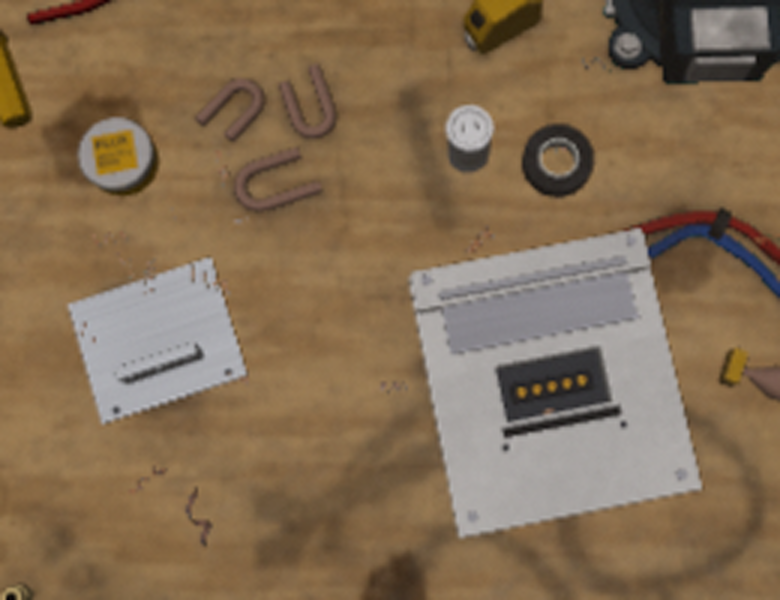

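View pics/scene.png

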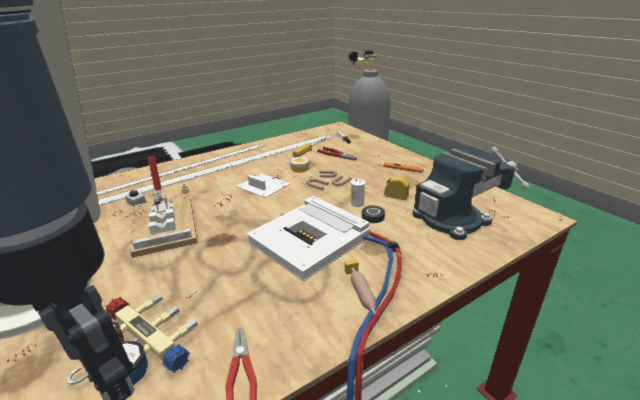

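Top view: the cover sits at left with its upstand on the robot's side. Crop corners are (68,305), (210,258), (245,375) and (103,423), yaw about 20°. The casing is at right, yaw about 12°, with the lap band at crop (440–635, 275–350). The scene view agrees, and nothing tall stands between the cover and the casing.

```bash
cat >> h.py <<'E'
def plan(pos,yaw_y,n,pitch=0,st=None):
    """shift rows to a downward pose with tool y at yaw_y deg; prints per-row numbers"""
    st=st or sense();r0=R.from_quat(st["tcp_rot"]);p=np.array(st["ee_pos"])
    a=np.radians(yaw_y);Y=np.array([np.cos(a),np.sin(a),0]);Z=np.array([0,0,-1.]);X=np.cross(Y,Z)
    r1=R.from_matrix(np.c_[X,Y,Z]);w=(r0.inv()*r1).as_rotvec();d=(np.array(pos)-p)/n
    for i in range(n):
        ri=r0*R.from_rotvec(w*i/n)
        print((ri.inv().apply(d)/.03).round(2).tolist(),(np.degrees(w)/n/8).round(3).tolist())
E
python3 -c "
from h import *
plan([.56,-.2,.30],192,16)"
```

```text
[-1.01, 0.43, 0.01] [0.0, 0.0, -0.673]
[-1.04, 0.33, 0.01] [0.0, 0.0, -0.673]
[-1.07, 0.23, 0.01] [0.0, 0.0, -0.673]
[-1.09, 0.13, 0.01] [0.0, 0.0, -0.673]
[-1.1, 0.03, 0.01] [0.0, 0.0, -0.673]
[-1.09, -0.08, 0.01] [0.0, 0.0, -0.673]
[-1.08, -0.18, 0.01] [0.0, 0.0, -0.673]
[-1.06, -0.28, 0.01] [0.0, 0.0, -0.673]
[-1.03, -0.38, 0.01] [0.0, 0.0, -0.673]
[-0.99, -0.47, 0.01] [0.0, 0.0, -0.673]
[-0.94, -0.56, 0.01] [0.0, 0.0, -0.673]
[-0.88, -0.65, 0.01] [0.0, 0.0, -0.673]
[-0.82, -0.73, 0.01] [0.0, 0.0, -0.673]
[-0.75, -0.8, 0.01] [0.0, 0.0, -0.673]
[-0.67, -0.87, 0.01] [0.0, 0.0, -0.673]
[-0.58, -0.93, 0.01] [0.0, 0.0, -0.673]
```

```bash
python3 -m pendant '[-1,0.4,0,0,0,-0.67,1, -1,0.3,0,0,0,-0.67,1, -1,0.2,0,0,0,-0.67,1, -1,0.1,0,0,0,-0.67,1, -1,0,0,0,0,-0.67,1, -1,-0.1,0,0,0,-0.67,1, -1,-0.2,0,0,0,-0.67,1, -1,-0.3,0,0,0,-0.67,1]' && python3 -m pendant '[-1,-0.4,0,0,0,-0.67,1, -1,-0.5,0,0,0,-0.67,1, -1,-0.6,0,0,0,-0.67,1, -0.9,-0.7,0,0,0,-0.67,1, -0.8,-0.7,0,0,0,-0.67,1, -0.8,-0.8,0,0,0,-0.67,1, -0.7,-0.9,0,0,0,-0.67,1, 0,0,0,0,0,-0.67,1]' && python3 -m pendant '[0,0,0,0,0,0,1, 0,0,0,0,0,0,1]'
python3 - <<'E'
from h import *
s=sense();a=get_image("wrist");cv2.imwrite("pics/w1.png",a[:,:,::-1])
print(s["ee_pos"],s["tcp_rot"],s["qpos"])
for t,z in(("casing",.03),("lap",.042),("seal",.035)):
  for r in masks_of(t,"wrist")[:2]:
    b=cv2.boxPoints(cv2.minAreaRect(cv2.findNonZero(r["region"].astype(np.uint8))))
    print(t,round(r["confidence"],2),b.round().tolist(),pix2w("wrist",b,z,s)[:,:2].round(4).tolist())
E
```

```text
time_s: 1.6
ee_pos: [0.3466, -0.3792, 0.304]
tcp_rot: [-0.491, 0.871, -0.0, 0.0]
contact_force: [1.7, 0.1, -0.4]
width: 1.001
finger_force: 0.0
time_s: 2.6
ee_pos: [0.5319, -0.2328, 0.3031]
tcp_rot: [0.776, -0.63, -0.0, 0.0]
contact_force: [-0.9, -0.9, -0.2]
width: 1.001
finger_force: 0.0
time_s: 2.85
ee_pos: [0.5302, -0.2346, 0.304]
tcp_rot: [0.774, -0.633, 0.0, 0.0]
contact_force: [0.3, 0.1, 0.3]
width: 0.997
finger_force: 0.0
[ 0.53015761 -0.2345826   0.30399094] [ 7.74042090e-01 -6.33134140e-01  5.46709988e-05  4.66774949e-06] [-1.46966468e-01  3.14517778e-01  1.89752295e-01  6.46046452e-05
 -1.44594177e+00  3.46563558e-01]
casing 0.76 [[154.0, 127.0], [364.0, 127.0], [364.0, 292.0], [154.0, 292.0]] [[0.7175, -0.2493], [0.495, -0.2944], [0.4468, -0.0963], [0.7069, -0.0436]]
lap 0.82 [[189.0, 150.0], [228.0, 147.0], [239.0, 283.0], [201.0, 286.0]] [[0.6733, -0.2346], [0.6339, -0.246], [0.6014, -0.0859], [0.6462, -0.0723]]
lap 0.49 [[260.0, 75.0], [307.0, -14.0], [333.0, 0.0], [287.0, 89.0]] [[0.6101, -0.3238], [0.5791, -0.4084], [0.5525, -0.4021], [0.5818, -0.3161]]
seal 0.62 [[292.0, 176.0], [299.0, 176.0], [301.0, 255.0], [294.0, 255.0]] [[0.5615, -0.2269], [0.5538, -0.2286], [0.5342, -0.1337], [0.5426, -0.1318]]
```

View pics/w1.png

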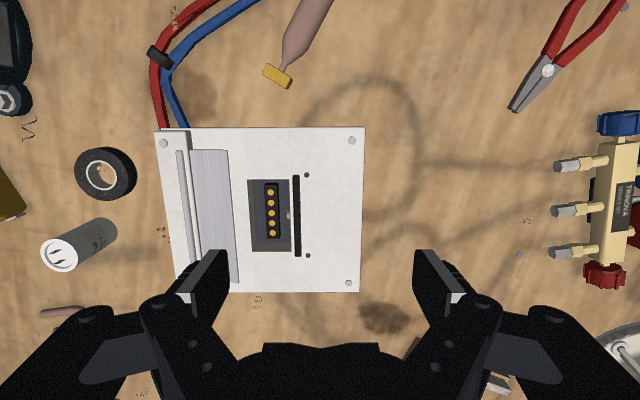

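The wrist view shows the casing with its lap at columns 189–239 and the seal at columns 292–301, rows 176–255. Seal and lap both put the casing at (0.5834, -0.173), yaw 11.5°. Next I'll go to the cover.

```bash
python3 -c "
from h import *
plan([.5915,.158,.22],200,14)"
```

```text
[-0.89, -0.33, 0.2] [-0.0, -0.0, -0.076]
[-0.88, -0.34, 0.2] [-0.0, -0.0, -0.076]
[-0.88, -0.35, 0.2] [-0.0, -0.0, -0.076]
[-0.88, -0.36, 0.2] [-0.0, -0.0, -0.076]
[-0.87, -0.37, 0.2] [-0.0, -0.0, -0.076]
[-0.87, -0.38, 0.2] [-0.0, -0.0, -0.076]
[-0.86, -0.39, 0.2] [-0.0, -0.0, -0.076]
[-0.86, -0.39, 0.2] [-0.0, -0.0, -0.076]
[-0.86, -0.4, 0.2] [-0.0, -0.0, -0.076]
[-0.85, -0.41, 0.2] [-0.0, -0.0, -0.076]
[-0.85, -0.42, 0.2] [-0.0, -0.0, -0.076]
[-0.84, -0.43, 0.2] [-0.0, -0.0, -0.076]
[-0.84, -0.44, 0.2] [-0.0, -0.0, -0.076]
[-0.83, -0.45, 0.2] [-0.0, -0.0, -0.076]
```

```bash
python3 -m pendant '[-0.89,-0.33,0.2,0,0,-0.08,1, -0.89,-0.34,0.2,0,0,-0.08,1, -0.88,-0.35,0.2,0,0,-0.08,1, -0.88,-0.36,0.2,0,0,-0.08,1, -0.87,-0.37,0.2,0,0,-0.08,1, -0.87,-0.38,0.2,0,0,-0.08,1, -0.86,-0.39,0.2,0,0,-0.08,1]' && python3 -m pendant '[-0.86,-0.39,0.2,0,0,-0.08,1, -0.86,-0.4,0.2,0,0,-0.08,1, -0.85,-0.41,0.2,0,0,-0.08,1, -0.85,-0.42,0.2,0,0,-0.08,1, -0.84,-0.43,0.2,0,0,-0.08,1, -0.84,-0.44,0.2,0,0,-0.08,1, -0.83,-0.45,0.2,0,0,0,1]' && python3 -m pendant '[0,0,0,0,0,0,1, 0,0,0,0,0,0,1]'
python3 - <<'E'
from h import *
s=sense();a=get_image("wrist");cv2.imwrite("pics/w2.png",a[:,:,::-1])
print(s["ee_pos"],s["tcp_rot"])
for t,z in(("cover",.004),("cover_upstand",.038)):
  for r in masks_of(t,"wrist")[:2]:
    b=cv2.boxPoints(cv2.minAreaRect(cv2.findNonZero(r["region"].astype(np.uint8))))
    print(t,round(r["confidence"],2),b.round().tolist(),pix2w("wrist",b,z,s)[:,:2].round(4).tolist())
E
```

```text
time_s: 3.92
ee_pos: [0.561, -0.0368, 0.2619]
tcp_rot: [0.799, -0.602, 0.0, -0.0]
contact_force: [0.6, 0.2, -0.5]
width: 1.0
finger_force: 0.0
time_s: 4.8
ee_pos: [0.5901, 0.1596, 0.2198]
tcp_rot: [0.818, -0.575, 0.0, -0.0]
contact_force: [1.5, -0.6, 1.0]
width: 0.999
finger_force: 0.0
time_s: 5.05
ee_pos: [0.59, 0.1585, 0.22]
tcp_rot: [0.818, -0.575, 0.0, 0.0]
contact_force: [-0.4, -0.3, -0.7]
width: 1.002
finger_force: 0.0
[0.59002896 0.15848255 0.22002663] [ 8.18469961e-01 -5.74549309e-01  9.22903941e-05  8.00350664e-05]
cover 0.55 [[228.0, 116.0], [349.0, 116.0], [349.0, 248.0], [228.0, 248.0]] [[0.69, 0.1257], [0.5887, 0.089], [0.5419, 0.2087], [0.6563, 0.2501]]
cover_upstand 0.69 [[227.0, 115.0], [349.0, 115.0], [349.0, 248.0], [227.0, 248.0]] [[0.682, 0.121], [0.5921, 0.0885], [0.5506, 0.1947], [0.6523, 0.2314]]
```

View pics/w2.png

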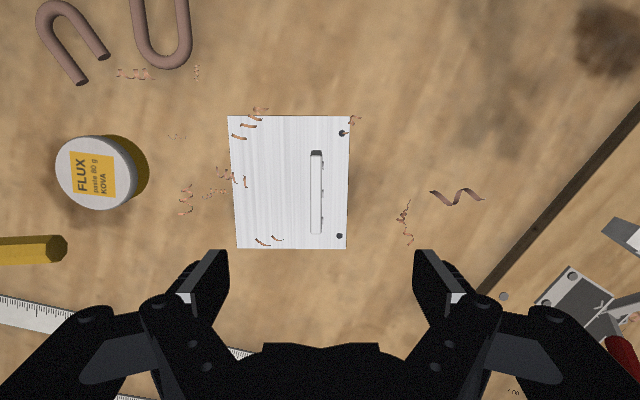

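The cover's corners are at (227,116), (350,116), (347,248) and (237,248). The top of the upstand runs from (316,153) to (316,233).

Run:
```python
from h import *
s=sense()
c=pix2w("wrist",[[227,116],[350,116],[347,248],[237,248]],.004,s)[:,:2]
u=pix2w("wrist",[[317,154],[316.5,233]],.038,s)[:,:2]
print(c.round(4),c.mean(0).round(4),u.round(4),u.mean(0).round(4))
an=lambda v:np.degrees(np.arctan2(v[1],v[0])).round(2)
print("yaws",an(c[0]-c[1]),an(c[3]-c[2]),an(c[3]-c[0])-90,an(c[2]-c[1])-90,an(u[1]-u[0])-90)
print(np.linalg.norm(c[0]-c[1]),np.linalg.norm(c[3]-c[0]),np.linalg.norm(u[1]-u[0]))
y=np.radians(20);x=np.array([np.cos(y),np.sin(y)]);print("upstand from plate",c.mean(0)-.025*x)
plan(list(c.mean(0)-.025*x)+[.084],200,5)
```

```text
[[0.691  0.1257]
 [0.5879 0.0885]
 [0.5439 0.2093]
 [0.6481 0.2469]] [0.6178 0.1676] [[0.6055 0.1256]
 [0.5827 0.1908]] [0.5941 0.1582]
yaws 19.84 19.85 19.510000000000005 20.010000000000005 19.299999999999997
0.10961341159540688 0.12860251764823033 0.06912354932899076
upstand from plate [0.59426054 0.15904248]
[0.0, -0.03, 0.91] [-0.001, -0.0, -0.004]
[0.0, -0.03, 0.91] [-0.001, -0.0, -0.004]
[0.0, -0.03, 0.91] [-0.001, -0.0, -0.004]
[0.0, -0.03, 0.91] [-0.001, -0.0, -0.004]
[0.0, -0.03, 0.91] [-0.001, -0.0, -0.004]
```

```bash
python3 -m pendant '[0,-0.03,0.92,0,0,0,0.3, 0,-0.03,0.92,0,0,0,0.2, 0,-0.03,0.92,0,0,0,0, 0,-0.03,0.92,0,0,0,0, 0,-0.03,0.92,0,0,0,0, 0,0,0,0,0,0,0]' && python3 -m pendant '[0,0,0,0,0,0,-1, 0,0,0,0,0,0,-1, 0,0,0,0,0,0,-1, 0,0,0,0,0,0,-1, 0,0,0,0,0,0,-1]'
```

```text
time_s: 5.95
ee_pos: [0.5931, 0.1593, 0.0801]
tcp_rot: [0.818, -0.575, -0.001, 0.002]
contact_force: [0.4, 0.6, 1.1]
width: 0.496
finger_force: 0.0
time_s: 6.58
ee_pos: [0.5952, 0.1608, 0.0837]
tcp_rot: [0.819, -0.574, 0.001, -0.001]
contact_force: [-0.5, -0.0, 5.9]
width: 0.106
finger_force: 60.6
```

```bash
cat >> h.py <<'E'
O=np.array([.5834,-.173,0]);YAW=11.5;H=.0835
RC=R.from_euler("z",YAW,degrees=True)
def goal(xe,ze,pitch,h=H,dy=0,dyaw=0):
    """tcp pose for cover front-bottom edge at casing xe,ze (m); pitch deg nose-down"""
    Rc=RC*R.from_euler("z",dyaw,degrees=True)*R.from_euler("y",pitch,degrees=True)
    p=O+RC.apply([xe,dy,ze])+Rc.apply([-.08,0,h])
    M=Rc.as_matrix();return p,R.from_matrix(np.c_[-M[:,1],-M[:,0],-M[:,2]])
def step(g,n,st=None):
    st=st or sense();p,r1=g;r0=R.from_quat(st["tcp_rot"]);w=(r0.inv()*r1).as_rotvec();d=(p-st["ee_pos"])/n
    print("goal",p.round(4))
    for i in range(n):
        print(((r0*R.from_rotvec(w*i/n)).inv().apply(d)/.03).round(2).tolist(),(np.degrees(w)/n/8).round(3).tolist())
E
python3 -m pendant '[0,0,-0.5,0,0,0,-1, 0,0,-1,0,0,0,-1, 0,0,-1,0,0,0,-1, 0,0,-1,0,0,0,-1, 0,0,-1,0,0,0,-1, 0,0,0,0,0,0,-1]'
python3 -c "
from h import *
print(sense()['moment'])
step(goal(.010,.075,3.5),13)"
```

```text
time_s: 7.32
ee_pos: [0.5953, 0.1608, 0.2205]
tcp_rot: [0.819, -0.574, 0.002, -0.003]
contact_force: [-0.7, 0.4, -1.9]
width: 0.109
finger_force: 59.6
[-0.03513597  0.02725018  0.0273675 ]
goal [ 0.5199 -0.1859  0.1632]
[0.77, 0.49, 0.14] [-0.037, -0.002, 0.081]
[0.78, 0.48, 0.15] [-0.037, -0.002, 0.081]
[0.78, 0.47, 0.15] [-0.037, -0.002, 0.081]
[0.79, 0.46, 0.15] [-0.037, -0.002, 0.081]
[0.79, 0.45, 0.15] [-0.037, -0.002, 0.081]
[0.8, 0.44, 0.15] [-0.037, -0.002, 0.081]
[0.8, 0.43, 0.16] [-0.037, -0.002, 0.081]
[0.81, 0.42, 0.16] [-0.037, -0.002, 0.081]
[0.81, 0.41, 0.16] [-0.037, -0.002, 0.081]
[0.82, 0.4, 0.16] [-0.037, -0.002, 0.081]
[0.82, 0.39, 0.16] [-0.037, -0.002, 0.081]
[0.82, 0.38, 0.17] [-0.037, -0.002, 0.081]
[0.83, 0.37, 0.17] [-0.037, -0.002, 0.081]
```

```bash
python3 -m pendant '[0.77,0.49,0,-0.04,0,0.08,-1, 0.78,0.48,0,-0.04,0,0.08,-1, 0.78,0.47,0,-0.04,0,0.08,-1, 0.79,0.46,0,-0.04,0,0.08,-1, 0.79,0.45,0,-0.04,0,0.08,-1, 0.8,0.44,0.2,-0.04,0,0.08,-1, 0.8,0.43,0.2,-0.04,0,0.08,-1]' && python3 -m pendant '[0.81,0.42,0.2,-0.03,0,0.08,-1, 0.81,0.41,0.3,-0.03,0,0.08,-1, 0.82,0.4,0.3,-0.04,0,0.08,-1, 0.82,0.39,0.3,-0.03,0,0.08,-1, 0.82,0.38,0.3,-0.04,0,0.08,-1, 0.83,0.37,0.2,-0.03,0,0.08,-1, 0,0,0,0,0,0,-1, 0,0,0,0,0,0,-1]'
python3 - <<'E'
from h import *
s=sense();a=get_image("wrist");cv2.imwrite("pics/w3.png",a[:,:,::-1])
b=get_image("scene");cv2.imwrite("pics/s3.png",cv2.resize(b[150:310,200:420,::-1],None,fx=3,fy=3))
step(goal(.010,.050,3.5),3,s)
E
```

```text
time_s: 8.2
ee_pos: [0.5518, -0.029, 0.2059]
tcp_rot: [0.795, -0.607, -0.012, 0.017]
contact_force: [0.5, 0.5, -0.7]
width: 0.104
finger_force: 59.5
time_s: 9.2
ee_pos: [0.5162, -0.1879, 0.1624]
tcp_rot: [0.774, -0.632, -0.019, 0.028]
contact_force: [1.2, 0.4, -0.7]
width: 0.099
finger_force: 59.5
goal [ 0.5199 -0.1859  0.1382]
[-0.02, -0.06, 0.27] [0.015, -0.011, -0.001]
[-0.01, -0.06, 0.27] [0.015, -0.011, -0.001]
[-0.01, -0.06, 0.27] [0.015, -0.011, -0.001]
```

View pics/w3.png

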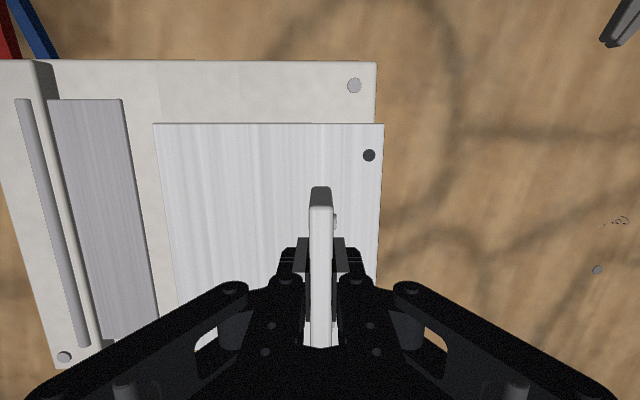

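View pics/s3.png

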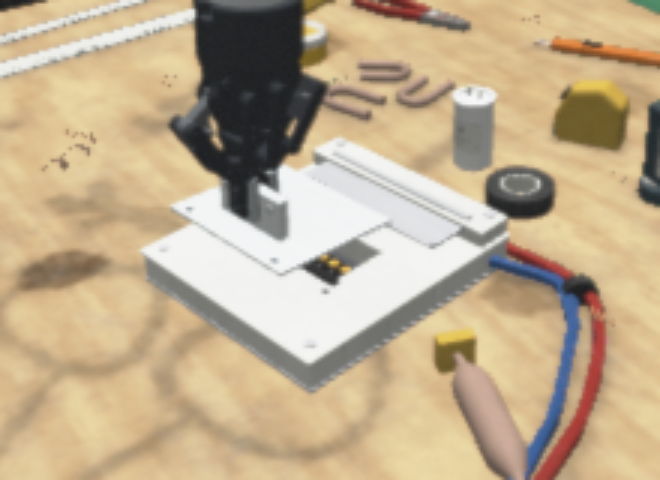

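In the wrist view the cover's -y corners are at (153,124) and (384,124), the lap's front -y corner is at (122,100), and the casing's rear corner is at (376,62). The scene view shows the cover held level across, in front of the lap. I'll compare these pixels with what the model predicts.

Run:
```python
from h import *
s=sense();c=camera_info("wrist");K=np.array(c["camera_matrix"])
T=np.eye(4);T[:3,:3]=R.from_quat(s["tcp_rot"]).as_matrix();T[:3,3]=s["ee_pos"];X=np.linalg.inv(T@np.array(c["hand_eye"]))
def pr(w):
    q=X@np.r_[w,1];q=K@q[:3];return (q[:2]/q[2]).round(1)
M=T[:3,:3];M=np.c_[-M[:,1],-M[:,0],-M[:,2]]
cov=lambda x,y,z:np.array(s["ee_pos"])+M@np.array([x+.025,y,z-H])
print("cover F",pr(cov(.055,-.065,.004)),"R",pr(cov(-.055,-.065,.004)),"up end",pr(cov(-.02,-.035,.038)),pr(cov(-.03,-.035,.038)))
print("lap",pr(O+RC.apply([.035,-.08,.046])),pr(O+RC.apply([.035,-.08,.042])),"lap +y",pr(O+RC.apply([.035,.08,.046])),"casing",pr(O+RC.apply([-.11,-.1,.03])))
d=np.eye(3)*.001
print("per mm cover y",pr(cov(.055,-.064,.004)),"z",pr(cov(.055,-.065,.005)))
print("euler cover in casing",(RC.inv()*R.from_matrix(M)).as_euler("zyx",degrees=True).round(2))
```

```text
cover F [151.4 123.5] R [386.1 123.5] up end [309.6 206.7] [335.2 206.8]
lap [120.9  94.7] [124.8  95. ] lap +y [161.4 338.2] casing [375.7  62.4]
per mm cover y [151.7 125.6] z [150.2 123.6]
euler cover in casing [ 0.09  3.81 -0.29]
```

```bash
sed -i 's/H=.0835/H=.0845/' h.py; python3 -c "
from h import *
step(goal(.012,.0325,3.5),5)"
```

```text
goal [ 0.522  -0.1855  0.1217]
[-0.01, -0.05, 0.27] [0.008, -0.007, 0.002]
[-0.01, -0.05, 0.27] [0.008, -0.007, 0.002]
[-0.01, -0.05, 0.27] [0.008, -0.007, 0.002]
[-0.01, -0.05, 0.27] [0.008, -0.007, 0.002]
[-0.0, -0.05, 0.27] [0.008, -0.007, 0.002]
```

```bash
python3 -m pendant '[-0.01,-0.05,0.27,0.01,-0.01,0,-1, -0.01,-0.05,0.27,0.01,-0.01,0,-1, -0.01,-0.05,0.27,0.01,-0.01,0,-1, -0.01,-0.05,0.27,0.01,-0.01,0,-1, 0,-0.05,0.27,0,0,0,-1, 0,0,0,0,0,0,-1, 0,0,0,0,0,0,-1]'
python3 -c "
from h import *
s=sense();print(s['ee_pos'])
step(goal(.012,.0318,3.5),1,s)
step(goal(.035,.0318,3.5),4,s)"
```

```text
time_s: 10.18
ee_pos: [0.5215, -0.1854, 0.1218]
tcp_rot: [0.774, -0.632, -0.019, 0.024]
contact_force: [-0.7, -0.2, -0.8]
width: 0.103
finger_force: 59.5
[ 0.52152543 -0.18542057  0.12178807]
goal [ 0.522  -0.1855  0.121 ]
[0.01, -0.02, 0.02] [0.0, 0.002, 0.006]
goal [ 0.5445 -0.1809  0.121 ]
[0.0, -0.2, -0.01] [0.0, 0.001, 0.002]
[0.0, -0.2, -0.01] [0.0, 0.001, 0.002]
[0.0, -0.2, -0.01] [0.0, 0.001, 0.002]
[0.0, -0.2, -0.01] [0.0, 0.001, 0.002]
```

```bash
python3 -m pendant '[0,-0.2,-0.01,0,0,0,-1, 0,-0.2,-0.01,0,0,0,-1, 0,-0.2,-0.01,0,0,0,-1, 0,-0.2,-0.01,0,0,0,-1, 0,0,0,0,0,0,-1, 0,0,0,0,0,0,-1]'
python3 - <<'E'
from h import *
s=sense();a=get_image("wrist");cv2.imwrite("pics/w4.png",a[:,:,::-1])
b=get_image("scene");cv2.imwrite("pics/s4.png",cv2.resize(b[180:300,230:390,::-1],None,fx=5,fy=5,interpolation=2))
step(goal(.0555,.0314,3.5),5,s)
E
```

```text
time_s: 10.92
ee_pos: [0.5449, -0.1806, 0.1213]
tcp_rot: [0.774, -0.632, -0.02, 0.024]
contact_force: [0.0, -0.2, -0.8]
width: 0.104
finger_force: 59.4
goal [ 0.5646 -0.1768  0.1206]
[0.0, -0.13, -0.0] [0.001, 0.001, 0.001]
[0.0, -0.13, -0.0] [0.001, 0.001, 0.001]
[0.0, -0.13, -0.0] [0.001, 0.001, 0.001]
[0.0, -0.13, -0.0] [0.001, 0.001, 0.001]
[0.0, -0.13, -0.0] [0.001, 0.001, 0.001]
```

View pics/w4.png

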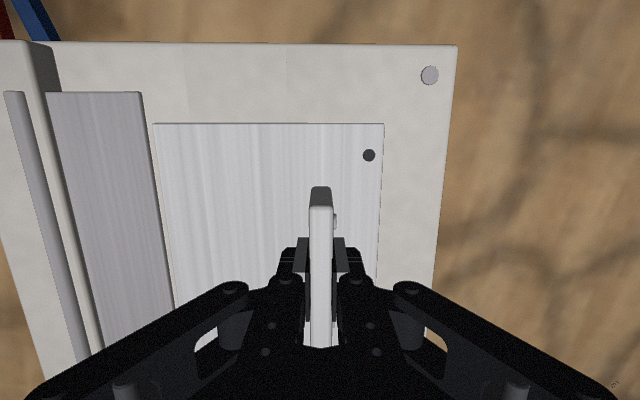

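View pics/s4.png

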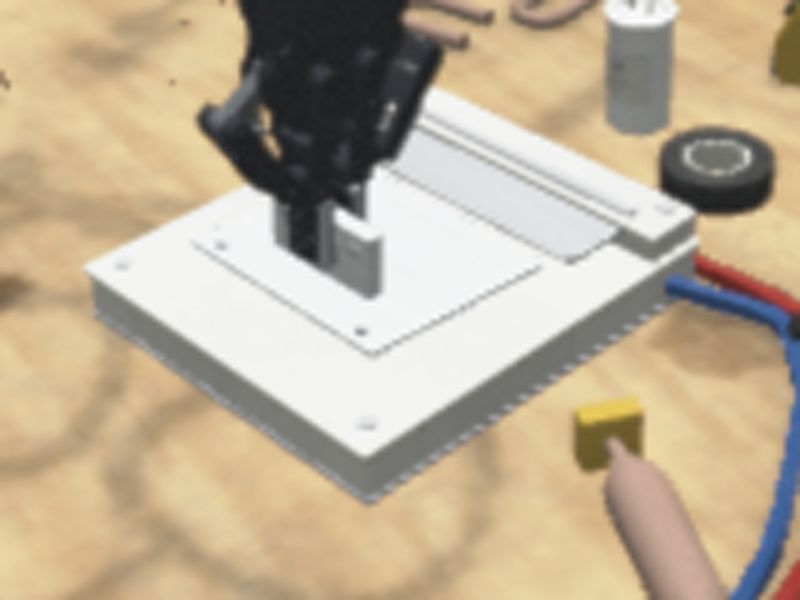

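The cover edge corner is at (153,124) and the lip corner at (141,92), and the scene view shows the plate's front edge just at the mouth. I'll check the offset numerically.

Run:
```python
from h import *
s=sense()
print(RC.inv().apply(pix2w("wrist",[[141,92],[146,124],[459,45]],.046,s)-O).round(4))
print(RC.inv().apply(pix2w("wrist",[[459,45],[0,41]],.030,s)-O).round(4))
print("cover",RC.inv().apply(pix2w("wrist",[[153,124],[384,124]],.0355,s)-O).round(4))
e=RC.apply
```

```text
[[ 0.0341 -0.0782  0.046 ]
 [ 0.034  -0.0648  0.046 ]
 [-0.1038 -0.0982  0.046 ]]
[[-0.1115 -0.1011  0.03  ]
 [ 0.0992 -0.1003  0.03  ]]
cover [[ 0.0357 -0.0643  0.0355]
 [-0.0753 -0.064   0.0355]]
```

```bash
python3 -m pendant '[0,-0.13,0,0,0,0,-1, 0,-0.13,0,0,0,0,-1, 0,-0.13,0,0,0,0,-1, 0,-0.13,0,0,0,0,-1, 0,-0.13,0,0,0,0,-1, 0,0,0,0,0,0,-1]'
python3 -c "
from h import *
s=sense();print(s['ee_pos'],s['moment'])
step(goal(.055,.030,0),6,s)"
```

```text
time_s: 11.78
ee_pos: [0.5643, -0.1766, 0.1201]
tcp_rot: [0.774, -0.632, -0.02, 0.024]
contact_force: [-0.1, 0.0, -0.9]
width: 0.107
finger_force: 59.4
[ 0.56431951 -0.17660329  0.12009267] [ 0.03920808 -0.18121492 -0.0243087 ]
goal [ 0.5589 -0.178   0.1145]
[0.0, 0.03, 0.03] [0.073, 0.001, 0.001]
[0.0, 0.03, 0.03] [0.073, 0.001, 0.001]
[0.0, 0.03, 0.03] [0.073, 0.001, 0.001]
[0.0, 0.03, 0.03] [0.073, 0.001, 0.001]
[0.0, 0.03, 0.03] [0.073, 0.001, 0.001]
[0.0, 0.03, 0.03] [0.073, 0.001, 0.001]
```

```bash
python3 -m pendant '[0,0.02,0.05,0.07,0,0,-1, 0,0.03,0.04,0.07,0,0,-1, 0,0.03,0.03,0.07,0,0,-1, 0,0.03,0.03,0.07,0,0,-1, 0,0.03,0.03,0.08,0,0,-1, 0,0.03,0.03,0.08,0,0,-1, 0,0,0,0,0,0,-1, 0,0,0,0,0,0,-1]'
python3 -c "
from h import *
s=sense();print(s['ee_pos'],s['moment'],s['contact_force'])
step(goal(.055,.030,0),1,s)"
```

```text
time_s: 12.78
ee_pos: [0.5589, -0.1778, 0.1142]
tcp_rot: [0.775, -0.632, -0.0, -0.0]
contact_force: [1.4, 1.1, 1.7]
width: 0.104
finger_force: 59.9
[ 0.55891359 -0.17777577  0.11420623] [ 0.38839977 -0.17729221 -0.01707979] [1.42122466 1.1281214  1.68225418]
goal [ 0.5589 -0.178   0.1145]
[0.01, 0.0, -0.01] [-0.003, 0.003, 0.007]
```

```bash
python3 -m pendant '[0,0,0.03,0,0,0,-1, 0,0,0,0,0,0,-1, 0,0,0,0,0,0,-1]'; python3 -m pendant '[0,0,0.03,0,0,0,-1, 0,0,0,0,0,0,-1, 0,0,0,0,0,0,-1]'
```

```text
time_s: 13.15
ee_pos: [0.5589, -0.1777, 0.1138]
tcp_rot: [0.775, -0.632, 0.0, -0.0]
contact_force: [-0.3, 2.4, 5.8]
width: 0.103
finger_force: 60.5
time_s: 13.52
ee_pos: [0.5589, -0.1778, 0.1137]
tcp_rot: [0.775, -0.632, 0.0, -0.0]
contact_force: [-4.1, 3.5, 11.2]
width: 0.106
finger_force: 61.3
```

Run:
```python
from h import *
s=sense();a=get_image("wrist");cv2.imwrite("pics/w5.png",a[:,:,::-1])
b=get_image("scene");cv2.imwrite("pics/s5.png",cv2.resize(b[180:300,230:390,::-1],None,fx=5,fy=5,interpolation=2))
print(s["moment"],s["contact_force"])
M=R.from_quat(s["tcp_rot"]).as_matrix();M=np.c_[-M[:,1],-M[:,0],-M[:,2]]
print((RC.inv()*R.from_matrix(M)).as_euler("zyx",degrees=True).round(2))
print("tcp in casing",RC.inv().apply(s["ee_pos"]-O))
```

```text
[ 1.15392221  1.15033087 -0.02033586] [-4.12350041  3.54108948 11.19354915]
[ 0.07 -0.04 -0.01]
tcp in casing [-0.0249618   0.00021028  0.11374084]
```

View pics/w5.png

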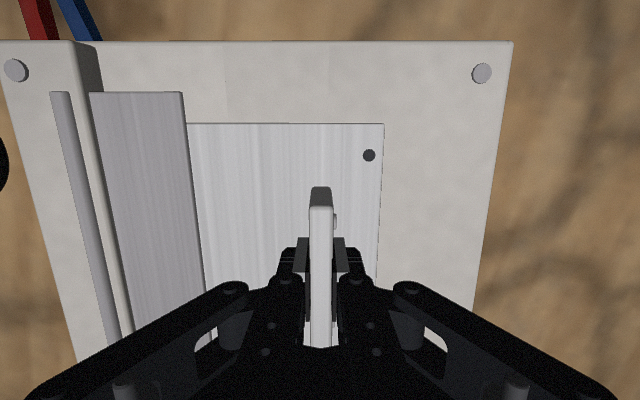

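View pics/s5.png

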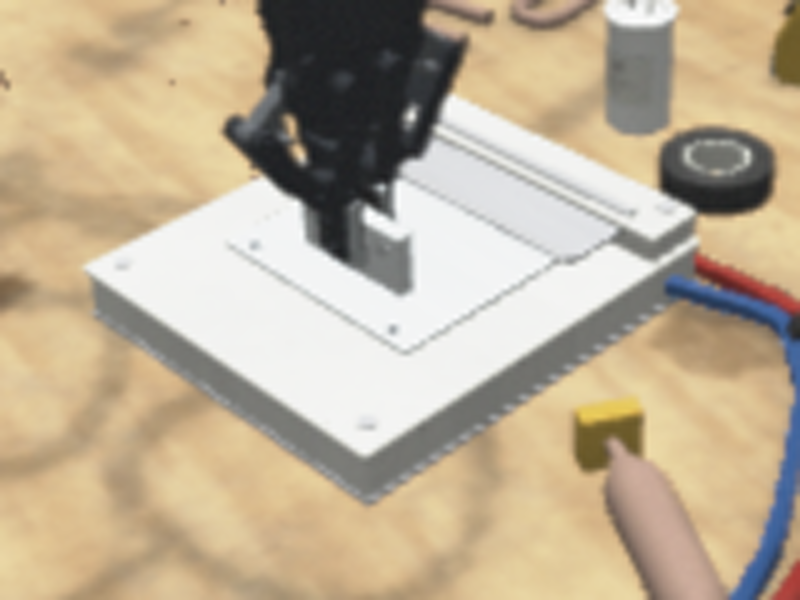

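The plate is under the lap and the lap hasn't moved: its lip corner is at (183,92) and the cover's rear corner at (384,124). The moment puts the load on the rear +y corner, though, so I'll trim the tilt slightly to spread it.

```bash
python3 -m pendant '[0,0,0,-0.03,-0.03,0,-1, 0,0,0,0,0,0,-1, 0,0,0,0,0,0,-1]'
cat > c.py <<'E'
from h import *
s=sense();F=RC.inv().apply(s["contact_force"]);m=RC.inv().apply(s["moment"])
M=R.from_quat(s["tcp_rot"]).as_matrix();M=np.c_[-M[:,1],-M[:,0],-M[:,2]]
print("casing F",F.round(2),"M",m.round(2),"cop rel tcp",[round((-m[1]-.084*F[0])/F[2],3),round((m[0]-.084*F[1])/F[2],3)],(RC.inv()*R.from_matrix(M)).as_euler("zyx",degrees=True).round(2),RC.inv().apply(s["ee_pos"]-O).round(4))
E
python3 c.py
```

```text
time_s: 14.0
ee_pos: [0.5591, -0.1779, 0.1137]
tcp_rot: [0.775, -0.632, -0.002, -0.0]
contact_force: [-2.6, 3.4, 10.1]
width: 0.108
finger_force: 61.2
casing F [-1.84  3.87 10.12] M [ 0.9   0.62 -0.03] cop rel tcp [np.float64(-0.046), np.float64(0.056)] [0.08 0.17 0.21] [-0.0247  0.      0.1137]
```

```bash
python3 -m pendant '[0,0,0.01,-0.04,-0.06,0,-1, 0,0,0,0,0,0,-1, 0,0,0,0,0,0,-1]'; python3 c.py
```

```text
time_s: 14.38
ee_pos: [0.5595, -0.1783, 0.1138]
tcp_rot: [0.775, -0.632, -0.007, -0.001]
contact_force: [-3.8, 0.7, 11.0]
width: 0.105
finger_force: 61.3
casing F [-3.56  1.47 11.  ] M [ 0.31  0.41 -0.1 ] cop rel tcp [np.float64(-0.01), np.float64(0.017)] [0.08 0.44 0.64] [-0.0245 -0.0004  0.1138]
```

```bash
python3 -c "
from station import *
print(sign_off())"
```

```text
the job is handed in; nothing more can be done
None
```

By my measurements, the cover's front edge is about 20 mm under the lap, centred and square within about 1 mm, with the lap not visibly lifted; I handed it in at about 14 s with the arm still holding it pressed flat at about 11 N, the other things untouched.

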